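# Slide the top lapping plate off its stack onto the lapping stand

## Robot

A 6-joint arm with a two-finger parallel gripper is mounted at the origin on a cart in front of the work surface, level with it; the furniture and walls round the work are solid. World frame = base frame: x ahead of the robot, y to its left, z up, the work surface at z = 0. Lengths are in m, angles in rad, forces in N, time in s.
With the tool pointing down it reaches from about 0.325 to 0.775 m from the base axis. Payload 5.5 kg.
Tool frame: the origin (TCP) lies between the finger pads; the fingertips stand 19 mm ahead of it and the grasp point (between the pads) is the TCP; z points along the fingers, y is the direction in which the jaws open and shut (so a half turn about z gives the same grasp; the last joint's range is limited). The gripper opens to 88 mm and grips with 3 to 60 N. Pads are 20 mm wide; open, the fingers measure 115 mm over their backs; the gripper's body (75 mm by 178 mm) begins 61 mm behind the grasp point.
Start: joints at [1.252, 0.091, 1.231, -0, 1.82, -0.057], TCP at [0.155, 0.58, 0.242] pointing down, gripper open.
Joint ranges: [-2.87, 2.87], [-0.86, 2.18], [0.17, 2.46], [-1.51, 4.65], [0.06, 2.69], [-2.65, 2.65]. Speed limits (rad/s): [2.57, 2.57, 3.01, 3.14, 3.14, 3.14].

## Interface

Orientations are given as a unit quaternion [x, y, z, w].
In Python, from workcell import manip gives the robot as it stands.
- The arm moves only by the tool jog_arm, never from a script. Its argument "motion" is a list of rows, each a list of 4 numbers: the shift along the tool's x, y, z in cm, then the turn about the tool's z in degrees. In form: [[x, y, z, roll], ...]. A call has 1 to 8 rows; each row is the pose to reach, as a shift and turn from the pose measured when the call began, along the tool's axes at that moment; what a row does not reach only later rows make up. A row lasts 1/10 s, in which the tool goes at most 50 mm and 8.59 degrees, less where a joint would pass 70% of its speed; a pose out of reach is approached as far as the arm can. A call with a gripper value outside its range is refused whole. "fingers" is the opening in per cent of the stroke, from 0 (shut) to 100 (fully open), set as the call begins (left out, the last holds). The fingers move at their own pace and stop on an object; "grip_force" is the grip in N (left out, the last holds). Time passes only in rows, so rows that repeat a pose let the fingers close. It gives the time, the measured TCP pose, the force and the opening at its end, in the units of the state.
- manip.sense(): the state, without advancing time (a new reading comes with each control period).
- manip.read_camera(name): name is "scene" or "top"; returns a dict with "color" (384x512x3 uint8, blue, green, red), "fx", "fy", "cx", "cy" (pixels), "R" (3x3) and "t" (3): a world point X has camera coordinates R X + t. Camera axes: x right, y down, z forward; pixel columns grow to the right and rows downward; lengths in m; the calibration is good to about 2 mm. A picture is of the moment at which its call begins. There is no depth.
- manip.sign_off(): hands the job in, once; it reports no verdict.
Trained networks look in a picture, given as the dict that the camera call returned (one of the last four; its "shot" number tells which), for a name from the list of things; names that differ only in an ending like _2 or _b are one class to them, and where a whole thing is asked for, a point or a joint stands for the part that bears it (a point fixed in the world has none). Each returns a list of dicts, best first, with "p" (0 to 1); they miss things now and then, are a little off and sometimes report something else, mostly with a low value. They report only what shows in the picture. A call takes as long as a camera call. They do not tell look-alikes from the thing itself.
- manip.spot_in(picture, name): "box" ([left, top, right, bottom] in pixels, round what is visible of it).
The state is a dict: "clock": time; "joints": joint angles; "joint_velocities": joint speeds; "effort": joint torques, N m; "eef_pos": TCP position; "orientation": TCP orientation; "ft_force": force on the tool from outside, world axes, zero at the start; "moment": the same for the moment, N m; "gripper_width": finger opening in m.
Only numpy, scipy, OpenCV 4.12 (cv2) and the standard library are available. Lean on these libraries where they do the work, as an engineer would, in place of code of your own. Each camera call takes 0.05 s, during which the arm holds its last target.

## Task

Slide the top steel plate of the stack sideways onto the lapping stand beside it, without lifting or tipping it and without shifting the plates underneath. Then push it on between the guides and past the sprung side jaw until it presses on the sprung end stop, with a light push of some 4 to 10 N; leave it lying there against the stop and leave the things round about alone.

Things in the scene. Friction and masses are not known exactly. Their poses are not given: they have to be found in the camera images.
- plate_top_mid (a point): Centre of the top plate, half-way up it: the uppermost of four equal, bare ground steel plates, 64 x 64 x 10 mm, about 0.32 kg, stacked flat one on the other with edges up to 2 mm out of line. x and y along its sides, z up. Its underside starts 36 mm above the bench, its top face 46 mm. The ground faces slide easily (friction about 0.25).
- plate_top: The same top plate; its origin is the centre of its underside.
- plate_second: The next plate under the top one, same size; origin at the centre of its underside, its top face 36 mm above the bench. It is held by friction only and must stay where it is (to 4 mm).
- plate_low: The third plate from the top; same size, origin at the centre of its underside. Must stay where it is.
- plate_bottom: The bottom plate, in the low wooden tray (80 x 80 mm, lip 10 mm high) that carries the stack; origin at the centre of its underside. Must stay where it is.
- deck_mid (a point): Point on the upper face (deck) of the lapping stand, a fixed metal block beside the stack. y points away from the stack, the way the plate must slide; x across the guides; z up. The deck reaches from y = -48 to 58 mm and 48 mm to either side; it is 34.5 mm above the bench, 1.5 mm below the top plate's underside, 5 to 12 mm of open gap from the stack, up to 5 mm sideways and 3 degrees askew.
- guide_mouth (a point): Point on the deck midway between the two steel guides where they become parallel; axes as the deck's. The guides are 5 mm high, 67 mm apart, and run 74 mm along y from here (inner faces at x = +32.5 and -34.5 mm from deck_mid); towards the stack they flare out over 22 mm to 84 mm apart.
- jaw_nose (a point): Nose of the brass side jaw in the guide on the -x side, at deck level; axes as the deck's. 5 mm high, standing 5 mm in from that guide. The plate's front edge meets its lead-in 4 to 9 mm before this point and is past it here. Sprung, 4 N plus 1 N per mm; the push meets 3 to 9 N on the lead-in and a steady 2 to 5 N after it; the jaw then holds the plate against the other guide.
- stop_bracket: Fixed dark steel end-stop bracket, 30 x 8 x 14 mm; origin mid inner face, 54 mm along y from deck_mid, 1 mm below the deck; y as the deck's. A brass screw with a rubber buffer, 9 mm across, sticks out of it towards the stack by 4 to 28 mm: not measured, to be felt or seen. Buffer spring 5 N/mm: the plate shall press it with 4 N or more for 0.2 s, but never over 10 N.
- loupe: Bystander: black eye loupe, 30 mm in diameter, 31 mm high; origin at the centre of its underside.
- cup: Bystander: shallow parts cup, 52 mm in diameter, 10 mm high; origin at the centre of its underside.
- oil_bottle: Bystander: small oil bottle, 44 mm in diameter, 72 mm high; origin at the centre of its underside.
Mind the look-alikes: they are no part of the job. What is shaped like the plate_top but orange is not meant.

How it is judged:
On the way, in this order (a step that is already met when the one before it is completed fails the run):
1. the top plate is off the stack and lies flat on the deck of the stand (z of plate_top_mid in the frame of deck_mid between 0.003 and 0.006 m and angle between plate_top_mid's own z axis and vertical below 0.04 rad and y of plate_top_mid in the frame of deck_mid above -0.032 m), for 0.1 s.
2. the plate is pressed on the sprung end stop with at least 4 N (contact force between plate_top and stop_bracket above 4 N), for 0.2 s.
At the end, for the whole second after the job is handed in: The plate lies flat on the deck (within 2 mm in height), square between the guides (within 5 mm sideways and 3.4 degrees), still touching the end stop's buffer (more than 0.4 N), released and at rest (z of plate_top_mid in the frame of deck_mid between 0.003 and 0.006 m and angle between plate_top_mid's own z axis and vertical below 0.04 rad and x of plate_top_mid in the frame of deck_mid between -0.005 and 0.005 m and y of plate_top_mid in the frame of deck_mid above -0.008 m and (angle between the y axis of plate_top_mid and the y axis of deck_mid, either way round below 0.06 rad or angle between the x axis of plate_top_mid and the y axis of deck_mid, either way round below 0.06 rad) and contact force between plate_top and stop_bracket above 0.4 N and linear speed of plate_top below 0.005 m/s).
It fails at once if a lower plate of the stack is shifted by more than 4 mm (distance of any of plate_second, plate_low, plate_bottom from where it was at the start of the episode above 0.004 m).
It fails at once if the top plate is lifted by more than 6 mm or tipped by more than 9 degrees (height (world z) of plate_top_mid above 0.047 m or angle between plate_top_mid's own z axis and vertical above 0.16 rad).
It fails at once if the end stop is driven in with more than 10 N (contact force between plate_top and stop_bracket above 10 N).
It fails at once if a bystander (loupe, cup or oil bottle) is moved by more than 15 mm (distance of any of loupe, cup, oil_bottle from where it was at the start of the episode above 0.015 m).
It also fails if it takes over 58 s, if anything falls off the work surface, if the arm or the gripper's body presses on something with over 40 N, if the wrist force passes 120 N, or if a joint passes its speed limit or range.

## Working session

There is one attempt and no reset: what is moved stays moved. The work goes in short steps, Python scripts to look and compute and a tool call to move; the robot and the scene stay as the last step left them, time stands still between calls to the robot, and variables do not carry over. Pictures are saved under pics/ and viewed, and the job is handed in when it is done.

Besides the shell and the picture viewer there is one more tool, called after "Call:" as name(argument=value, ...) on one line, values as JSON. jog_arm: Moves the arm, as the interface text tells. Its arguments: {"type":"object","properties":{"motion":{"type":"array","items":{"type":"array","items":{"type":"number"}}},"fingers":{"type":"number"},"grip_force":{"type":"number"}},"required":["motion"]}

```bash
mkdir -p pics; ls
cat > h.py <<'E'
from workcell import manip
import numpy as np, cv2
def shot(n):
    p=manip.read_camera(n); return p
def proj(p,X):
    c=np.array(p["R"])@np.array(X)+np.array(p["t"]); return np.array([p["fx"]*c[0]/c[2]+p["cx"],p["fy"]*c[1]/c[2]+p["cy"]])
def atz(p,uv,z):
    R=np.array(p["R"]);t=np.array(p["t"]).ravel()
    d=R.T@np.array([(uv[0]-p["cx"])/p["fx"],(uv[1]-p["cy"])/p["fy"],1]); o=-R.T@t
    return o+d*(z-o[2])/d[2]
E
python3 - <<'E'
from h import *
import pickle
print(manip.sense())
for n in ("scene","top"):
    p=shot(n); cv2.imwrite(f"pics/{n}0.png",p["color"]); pickle.dump(p,open(f"{n}0.pkl","wb"))
    R=np.array(p["R"]);print(n,p["fx"],p["cx"],p["cy"],-R.T@np.array(p["t"]).ravel(),R.round(3).tolist())
    for o in ("plate_top","plate_second","stop_bracket","loupe","cup","oil_bottle","deck_mid","jaw_nose"):
        try:
            print(o,[(np.round(d["box"]).tolist(),round(d["p"],2)) for d in manip.spot_in(p,o)][:3])
        except Exception as e: print(o,e)
print(manip.sense()["clock"])
E
```

```text
pics
{'clock': 0.0, 'joints': array([ 1.25235778e+00,  9.18459681e-02,  1.23184359e+00, -5.68578271e-07,
        1.81984110e+00, -5.67135881e-02]), 'joint_velocities': array([-3.46714714e-04,  5.07571635e-04, -8.89219568e-04, -1.06031596e-03,
       -1.43091020e-03,  2.88013744e-05]), 'effort': array([-3.18356688e-03, -4.46440637e+01, -4.06451654e+01,  6.94904965e-02,
        2.90987443e-02, -1.45867066e-04]), 'eef_pos': array([0.15517491, 0.57931219, 0.24053848]), 'orientation': array([ 1.30489306e-01,  9.91449243e-01, -9.52055710e-04, -1.80426732e-04]), 'ft_force': array([-0.23853156, -0.65729383,  0.02506773]), 'moment': array([ 0.03631278,  0.01882476, -0.0261152 ]), 'gripper_width': 0.08797325920322309}
scene 422.60490590010096 248.5925414376174 187.7876309306887 [-0.18851301 -0.82236608  0.4818983 ] [[0.694, -0.72, -0.02], [-0.305, -0.268, -0.914], [0.653, 0.64, -0.405]]
plate_top [([143.0, 195.0, 179.0, 210.0], 0.87), ([284.0, 195.0, 323.0, 213.0], 0.74), ([224.0, 163.0, 235.0, 192.0], 0.21)]
plate_second [([286.0, 208.0, 322.0, 217.0], 0.67)]
stop_bracket [([245.0, 181.0, 259.0, 193.0], 0.51)]
loupe [([314.0, 188.0, 328.0, 206.0], 0.6)]
cup [([336.0, 210.0, 359.0, 218.0], 0.78)]
oil_bottle [([223.0, 163.0, 237.0, 191.0], 0.75)]
deck_mid [([243.0, 188.0, 294.0, 221.0], 0.83)]
jaw_nose [([244.0, 188.0, 296.0, 224.0], 0.61)]
top 479.25175747728775 249.5839434961659 203.17159823121443 [ 0.45803651 -0.15032086  0.97232824] [[-0.023, -1.0, -0.007], [-0.999, 0.023, -0.043], [0.043, 0.006, -0.999]]
plate_top [([302.0, 165.0, 341.0, 200.0], 0.73), ([141.0, 264.0, 173.0, 289.0], 0.58)]
plate_second []
stop_bracket []
loupe [([303.0, 124.0, 316.0, 135.0], 0.53), ([236.0, 161.0, 302.0, 218.0], 0.48)]
cup [([340.0, 124.0, 366.0, 151.0], 0.87)]
oil_bottle [([172.0, 166.0, 200.0, 188.0], 0.84)]
deck_mid [([235.0, 160.0, 303.0, 219.0], 0.72)]
jaw_nose [([236.0, 161.0, 303.0, 218.0], 0.66)]
0.9
```

Run:
```python
import cv2
a=cv2.imread("pics/top0.png"); b=a[100:240,150:390]; cv2.imwrite("pics/topc.png",cv2.resize(b,None,fx=3.3,fy=3.3,interpolation=cv2.INTER_CUBIC))
a=cv2.imread("pics/scene0.png"); b=a[150:240,215:375]; cv2.imwrite("pics/scenec.png",cv2.resize(b,None,fx=5,fy=5,interpolation=cv2.INTER_CUBIC))
```

```text
(no output)
```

View pics/top0.png

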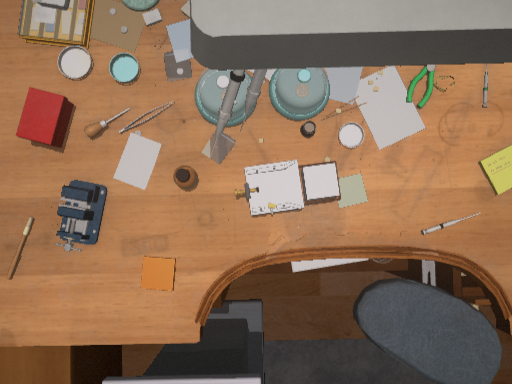

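View pics/topc.png

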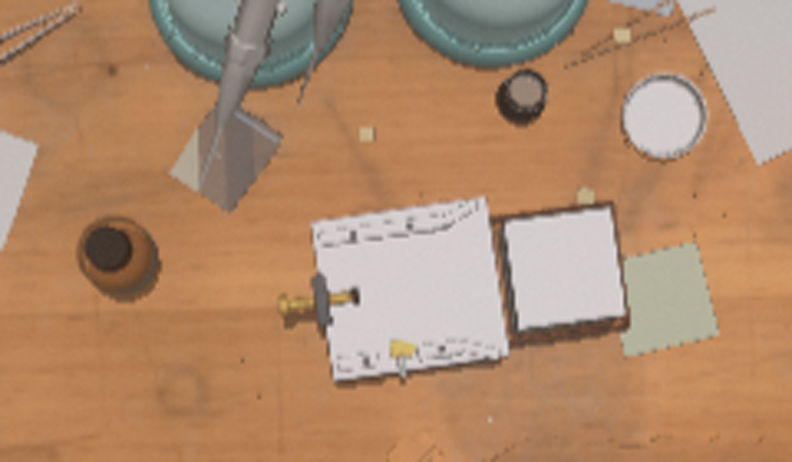

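View pics/scenec.png

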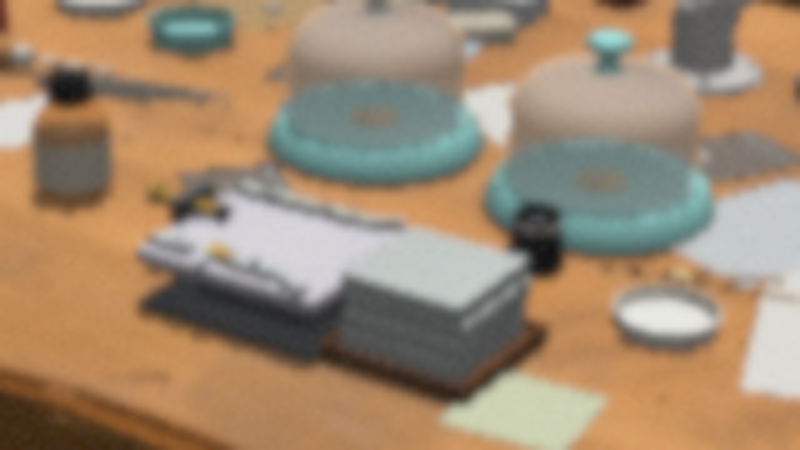

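Run:
```python
from h import *
import pickle
p=pickle.load(open("top0.pkl","rb"));q=pickle.load(open("scene0.pkl","rb"))
c=lambda u,v:(150+u/3.3,100+v/3.3)
s=lambda u,v:(215+u/5,150+v/5)
for n,uv,z in [("pTL",(503,222),.046),("pTR",(612,205),.046),("pBR",(627,317),.046),("pBL",(513,332),.046),
 ("dTL",(312,222),.0345),("dTR",(486,198),.0345),("dBR",(507,357),.0345),("dBL",(335,381),.0345),("buf",(359,297),.04),("brk",(329,298),.04),("jaw",(403,341),.04),("loupe",(526,90),.031),("cup",(664,117),.01),("bottle",(108,248),.072)]:
    print(n,atz(p,c(*uv),z).round(4))
print("scene")
for n,uv,z in [("pFar",(415,230),.046),("pR",(528,262),.046),("pNear",(462,305),.046),("pL",(345,270),.046),("bufw",(228,212),.04)]:
    print(n,atz(q,s(*uv),z).round(4))
g=p["color"]
# segment bright top plate
hsv=cv2.cvtColor(cv2.resize(g[150:225,225:350],None,fx=4,fy=4,interpolation=cv2.INTER_CUBIC),cv2.COLOR_BGR2HSV)
m=((hsv[...,1]<40)&(hsv[...,2]>175)).astype(np.uint8)
n,l,st,_=cv2.connectedComponentsWithStats(m)
for i in range(1,n):
    if st[i,4]>3000:
        mm=cv2.morphologyEx((l==i).astype(np.uint8),cv2.MORPH_OPEN,np.ones((9,9)))
        r=cv2.minAreaRect(np.argwhere(mm)[:,::-1].astype(np.float32)); b=cv2.boxPoints(r)
        print(st[i],r)
        W=[atz(p,(225+(u+.5)/4-.5,150+(v+.5)/4-.5),.046 ) for u,v in b]; print(np.round(W,4).tolist(),np.mean(W,0))
cv2.imwrite("pics/m.png",m*255)
```

```text
pTL [ 0.5654 -0.2492  0.046 ]
pTR [ 0.5739 -0.3135  0.046 ]
pBR [ 0.5078 -0.3202  0.046 ]
pBL [ 0.5006 -0.2533  0.046 ]
dTL [ 0.5694 -0.1368  0.0345]
dTR [ 0.5813 -0.2407  0.0345]
dBR [ 0.4864 -0.2506  0.0345]
dBL [ 0.4745 -0.1483  0.0345]
buf [ 0.5236 -0.1636  0.04  ]
brk [ 0.5235 -0.1459  0.04  ]
jaw [ 0.497 -0.189  0.04 ]
loupe [ 0.6463 -0.2667  0.031 ]
cup [ 0.6318 -0.3532  0.01  ]
bottle [ 0.5528 -0.0204  0.072 ]
scene
pFar [ 0.5576 -0.2582  0.046 ]
pR [ 0.5645 -0.3195  0.046 ]
pNear [ 0.5084 -0.323   0.046 ]
pL [ 0.5011 -0.2609  0.046 ]
bufw [ 0.5227 -0.1672  0.04  ]
[   77    39   239   221 37416] ((196.5592041015625, 149.47703552246094), (193.74517822265625, 214.91078186035156), 81.79278564453125)
[[0.5689, -0.1354, 0.046], [0.5814, -0.2389, 0.046], [0.488, -0.2497, 0.046], [0.4756, -0.1466, 0.046]] [ 0.5284887  -0.19265851  0.046     ]
[  313    53   144   146 16490] ((384.49072265625, 124.80635070800781), (130.0472412109375, 130.98777770996094), 82.27816772460938)
[[0.5661, -0.249, 0.046], [0.5732, -0.3121, 0.046], [0.5104, -0.3187, 0.046], [0.5034, -0.2558, 0.046]] [ 0.53828346 -0.28390366  0.046     ]
[ 454  105   46  124 4411] ((478.0, 167.5), (119.0, 42.0), 90.0)
[[0.5456, -0.3192, 0.046], [0.5451, -0.3395, 0.046], [0.4875, -0.3377, 0.046], [0.4879, -0.3174, 0.046]] [ 0.51652269 -0.328467    0.046     ]
```

View pics/scene0.png

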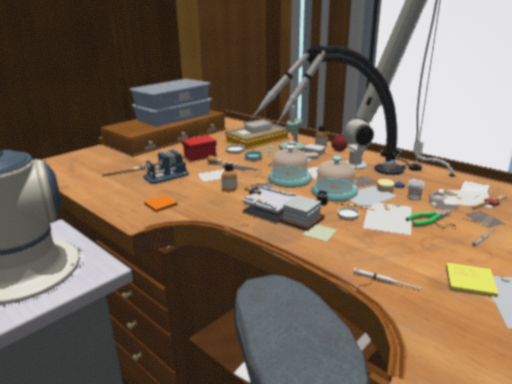

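View pics/m.png

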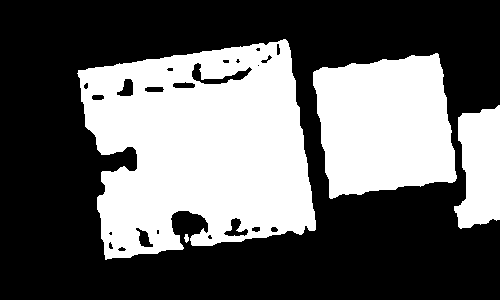

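Run:
```python
from h import *
import pickle
p=pickle.load(open("top0.pkl","rb"));q=pickle.load(open("scene0.pkl","rb"))
P=lambda c: np.diag([1,1,1])@np.array([[c["fx"],0,c["cx"]],[0,c["fy"],c["cy"]],[0,0,1]])@np.hstack([np.array(c["R"]),np.array(c["t"]).reshape(3,1)])
def tri(a,b):
    X=cv2.triangulatePoints(P(p),P(q),np.array(a,float).reshape(2,1),np.array(b,float).reshape(2,1)).ravel();X=X[:3]/X[3]
    print(X.round(3),proj(p,X).round(1),proj(q,X).round(1))
tri((213,157),(257,115)); tri((213,157),(278,118)); tri((246,105),(278,118)); tri((246,105),(257,115))
tri((236,75),(325,52)); tri((303,75),(336,158))
for h in (0.1,.2,.3,.4,.5): print(h,atz(p,(213,157),h),atz(p,(236,75),h))
X=atz(p,(300,88),0); X[2]=.1; print(proj(q,X),X)
big=cv2.resize(q["color"][30:230,220:420],None,fx=3,fy=3,interpolation=cv2.INTER_CUBIC); cv2.imwrite("pics/lamp.png",big)
```

```text
[ 0.572 -0.096  0.216] [217.  152.9] [252.4 115.2]
[ 0.588 -0.113  0.208] [227.9 143.1] [261.9 118.3]
[ 0.644 -0.137  0.203] [241.6 109.2] [282.9 117.2]
[ 0.624 -0.121  0.219] [232.  119.6] [273.4 111.9]
[ 0.678 -0.169  0.359] [262.8  53.8] [302.8  54.1]
[ 0.731 -0.25   0.094] [302.8  75.1] [336.2 158. ]
0.1 [ 0.5818913  -0.08041449  0.1       ] [ 0.73279881 -0.12578778  0.1       ]
0.2 [ 0.56769312 -0.08842826  0.2       ] [ 0.70130122 -0.12860015  0.2       ]
0.3 [ 0.55349493 -0.09644203  0.3       ] [ 0.66980364 -0.13141252  0.3       ]
0.4 [ 0.53929674 -0.1044558   0.4       ] [ 0.63830606 -0.13422488  0.4       ]
0.5 [ 0.52509855 -0.11246956  0.5       ] [ 0.60680848 -0.13703725  0.5       ]
[338.2462979  155.96173941] [ 0.73404656 -0.25361949  0.1       ]
```

View pics/lamp.png

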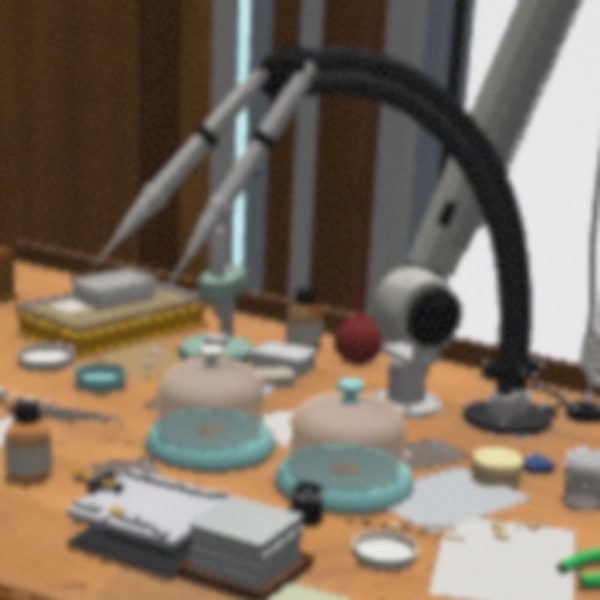

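Call:
jog_arm(motion=[[-3.4, -3.5, 0, 8], [-6.9, -7, 0, 16.5], [-10.3, -10.5, 0, 25], [-13.8, -14, 0, 33], [-17.2, -17.5, 0, 42], [-20.6, -21, 0, 50], [-24, -24.5, 0, 59], [-27.5, -27.9, 0, 68]], fingers=35)

```text
clock: 1.7
eef_pos: [0.3491, 0.2371, 0.242]
orientation: [0.659, 0.752, 0.001, 0.0]
ft_force: [1.3, 0.9, 0.2]
gripper_width: 0.0308
```

```bash
cat >> h.py <<'E'
from scipy.spatial.transform import Rotation as Ro
DM=np.array([.5288,-.199,.0345]); A=np.deg2rad(6.9)
DX=np.array([np.cos(A),np.sin(A),0]);DY=np.array([-np.sin(A),np.cos(A),0])
def st():
    s=manip.sense(); R=Ro.from_quat(s["orientation"]).as_matrix(); e=s["eef_pos"]
    f=s["ft_force"]
    print("t",round(s["clock"],2),"eef",e.round(4),"toolx ang",round(float(np.degrees(np.arctan2(R[1,0],R[0,0]))),2),"tilt",R[:,2].round(4),
     "deck xy",((e-DM)@DX).round(4),((e-DM)@DY).round(4),"F deck",(f@DX).round(2),(f@DY).round(2),f[2].round(2),"w",round(s["gripper_width"],4),"j",s["joints"].round(2))
    return s,R
def to(s,R,X): print("tool cm",(R.T@(np.array(X)-s["eef_pos"])*100).round(2))
E
python3 - <<'E'
from h import *
s,R=st(); to(s,R,[.40,-.15,.242]);
E
```

```text
t 1.7 eef [0.3491 0.2371 0.242 ] toolx ang 97.48 tilt [ 1.1e-03  7.0e-04 -1.0e+00] deck xy -0.126 0.4546 F deck 1.44 0.73 0.16 w 0.0308 j [ 0.52 -0.39  1.67  0.    1.87  0.39]
tool cm [-3.905e+01  0.000e+00 -2.000e-02]
```

Call:
jog_arm(motion=[[-4.9, 0, 0, 0], [-9.8, 0, 0, 0], [-14.7, 0, 0, 0], [-19.6, 0, 0, 0], [-24.5, 0, 0, 0.5], [-29.4, 0, 0, 0.5], [-34.3, 0, 0, 0.5], [-39, 0, 0, 0.5]])

```text
clock: 2.5
eef_pos: [0.3997, -0.1518, 0.2422]
orientation: [0.663, 0.749, 0.001, 0.001]
ft_force: [1.4, 0.5, 0.5]
gripper_width: 0.031
```

Run:
```python
from h import *
s,R=st(); to(s,R,DM-.002*DX-.155*DY+[0,0,.12-.0345]);
```

```text
t 2.5 eef [ 0.3997 -0.1518  0.2422] toolx ang 96.94 tilt [ 2.3e-03  2.0e-04 -1.0e+00] deck xy -0.1225 0.0624 F deck 1.48 0.29 0.51 w 0.031 j [-0.44 -0.38  1.65  0.    1.86 -0.56]
tool cm [-21.74  12.01  12.25]
```

Call:
jog_arm(motion=[[-4.5, 1, 0, 0], [-9, 3, 0, 0], [-13.5, 5, 0, 0], [-18, 7.5, 0, 0], [-21.7, 10, 1, 0], [-21.7, 12, 4.5, 0], [-21.7, 12, 8.5, 0], [-21.7, 12, 12, 0]])

```text
clock: 3.3
eef_pos: [0.5455, -0.3527, 0.1197]
orientation: [0.663, 0.749, 0.001, -0.0]
ft_force: [-0.8, 0.2, -1.2]
gripper_width: 0.031
```

Run:
```python
from h import *
s,R=st(); to(s,R,DM-.002*DX-.155*DY+[0,0,.0585-.0345]);
for n in ("top","scene"):
    p=shot(n); cv2.imwrite(f"pics/{n}1.png",p["color"])
    b=p["color"][110:230,220:380] if n=="top" else p["color"][120:240,230:390]
    cv2.imwrite(f"pics/{n}1c.png",cv2.resize(b,None,fx=5,fy=5,interpolation=cv2.INTER_CUBIC))
```

```text
t 3.3 eef [ 0.5455 -0.3527  0.1197] toolx ang 96.95 tilt [ 0.001   0.0012 -1.    ] deck xy -0.0019 -0.1546 F deck -0.81 0.26 -1.16 w 0.031 j [-0.63  0.23  1.29  0.    1.62 -0.75]
tool cm [-0.05 -0.02  6.12]
```

View pics/scene1c.png

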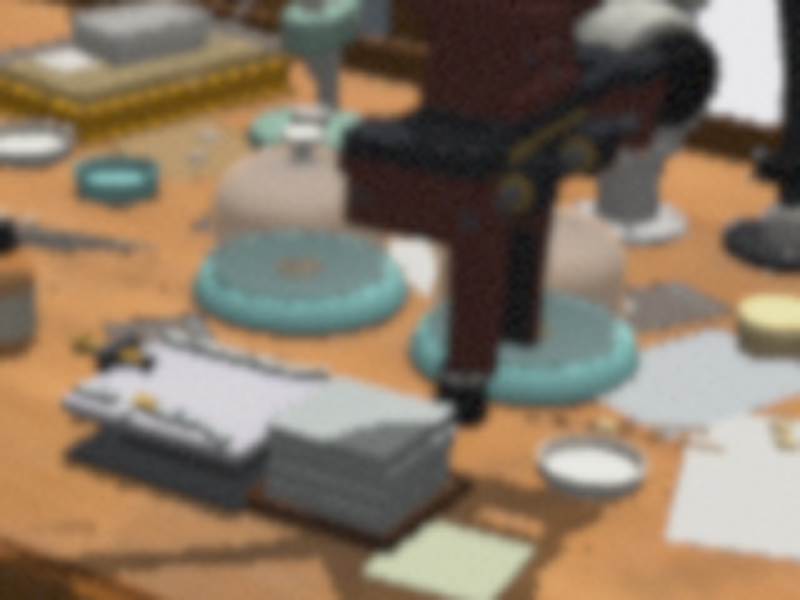

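View pics/top1.png

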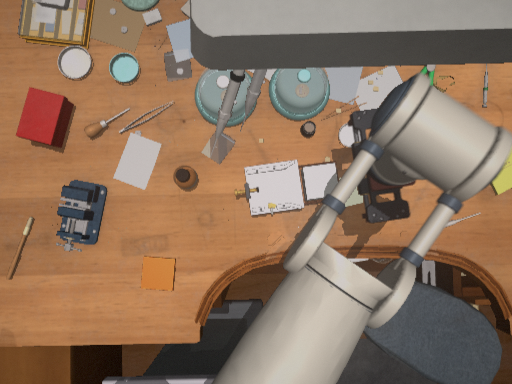

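Call:
jog_arm(motion=[[0, 0, 2, 0], [0, 0, 4, 0], [0, 0, 5.5, 0], [0, 0, 6.1, 0], [0, 0, 6.1, 0]])

```text
clock: 3.9
eef_pos: [0.5424, -0.3505, 0.0544]
orientation: [0.663, 0.749, 0.0, -0.005]
ft_force: [0.2, 0.1, -0.3]
gripper_width: 0.0311
```

Run:
```python
from h import *
s,R=st()
for n in ("scene",):
    p=shot(n); cv2.imwrite(f"pics/{n}2.png",p["color"])
    b=p["color"][160:240,270:370]
    for X in (DM+DY*-.1546+[0,0,.005]-DX*.002,): print(proj(p,X))
    cv2.imwrite(f"pics/{n}2c.png",cv2.resize(b,None,fx=7,fy=7,interpolation=cv2.INTER_CUBIC))
```

```text
t 3.9 eef [ 0.5424 -0.3505  0.0544] toolx ang 96.94 tilt [-0.0074  0.0072 -0.9999] deck xy -0.0047 -0.1521 F deck 0.16 0.06 -0.31 w 0.0311 j [-0.63  0.26  1.37  0.    1.52 -0.75]
[327.72033808 211.9817741 ]
```

View pics/scene2c.png

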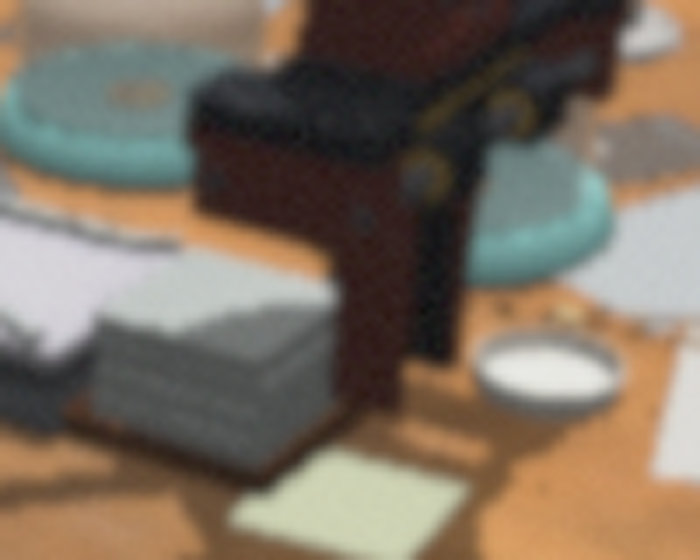

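Call:
jog_arm(motion=[[0, 0, -0.2, 0], [0, 0, -0.2, 0]])

```text
clock: 4.15
eef_pos: [0.5436, -0.3514, 0.0595]
orientation: [0.663, 0.749, 0.0, -0.003]
ft_force: [-0.0, -0.1, -0.1]
gripper_width: 0.0308
```

Run:
```python
from h import *
s,R=st()
```

```text
t 4.15 eef [ 0.5436 -0.3514  0.0595] toolx ang 96.95 tilt [-0.0037  0.0045 -1.    ] deck xy -0.0036 -0.1531 F deck -0.05 -0.09 -0.12 w 0.0308 j [-0.63  0.26  1.37  0.    1.52 -0.75]
```

Call:
jog_arm(motion=[[0.3, 0, 0, 0], [0.6, 0, 0, 0], [0.9, 0, 0, 0], [1.2, 0, 0, 0], [1.5, 0, 0, 0], [1.7, 0, 0, 0], [1.7, 0, 0, 0]])

```text
clock: 4.85
eef_pos: [0.5416, -0.3341, 0.0595]
orientation: [0.663, 0.749, 0.0, -0.003]
ft_force: [-0.4, -0.2, 0.2]
gripper_width: 0.0311
```

Run:
```python
from h import *
s,R=st()
```

```text
t 4.85 eef [ 0.5416 -0.3341  0.0595] toolx ang 96.97 tilt [-0.0038  0.0047 -1.    ] deck xy -0.0036 -0.1357 F deck -0.4 -0.17 0.25 w 0.0311 j [-0.61  0.23  1.4   0.    1.52 -0.73]
```

Call:
jog_arm(motion=[[0.3, 0, 0.1, 0], [0.6, 0, 0.1, 0], [0.9, 0, 0.1, 0], [1.2, 0, 0.1, 0], [1.5, 0, 0.1, 0], [1.8, 0, 0.1, 0], [2.1, 0, 0.1, 0], [2.4, 0, 0.1, 0]])

```text
clock: 5.65
eef_pos: [0.5386, -0.3101, 0.0587]
orientation: [0.663, 0.749, 0.0, -0.003]
ft_force: [-0.2, 0.1, -0.5]
gripper_width: 0.031
```

Run:
```python
from h import *
s,R=st()
for n in ("top","scene"):
    p=shot(n); cv2.imwrite(f"pics/{n}3.png",p["color"])
    b=p["color"][140:230,230:350] if n=="top" else p["color"][150:230,240:360]
    cv2.imwrite(f"pics/{n}3c.png",cv2.resize(b,None,fx=6,fy=6,interpolation=cv2.INTER_CUBIC))
```

```text
t 5.65 eef [ 0.5386 -0.3101  0.0587] toolx ang 96.97 tilt [-0.0038  0.0046 -1.    ] deck xy -0.0036 -0.1114 F deck -0.19 0.12 -0.5 w 0.031 j [-0.58  0.19  1.44  0.    1.51 -0.7 ]
```

View pics/scene3c.png

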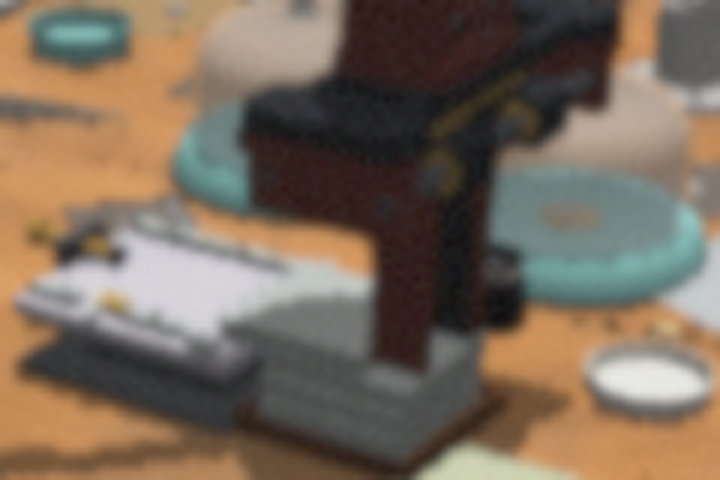

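View pics/top3c.png

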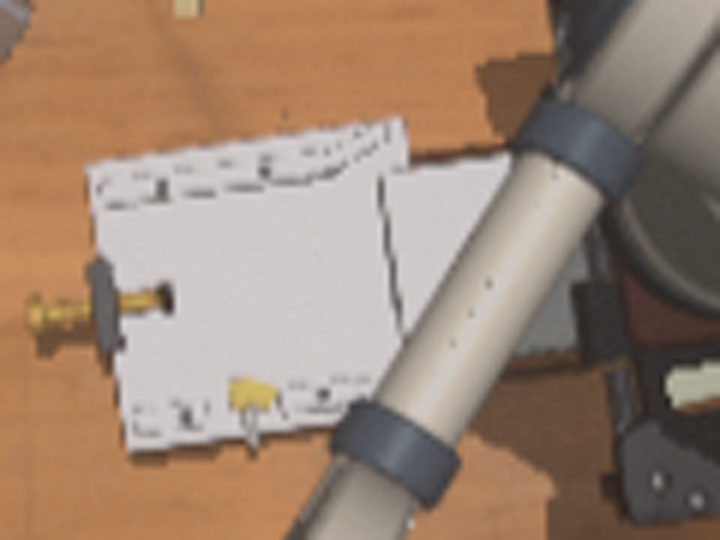

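Call:
jog_arm(motion=[[0.3, 0.0, 0, 0], [0.6, 0.05, 0, 0], [0.9, 0.05, 0, 0], [1.2, 0.1, 0, 0], [1.5, 0.1, 0, 0], [1.8, 0.15, 0, 0], [2.1, 0.15, 0, 0], [2.4, 0.15, 0, 0]])

```text
clock: 6.55
eef_pos: [0.5372, -0.2854, 0.0587]
orientation: [0.663, 0.749, 0.001, -0.003]
ft_force: [0.1, 0.2, 0.1]
gripper_width: 0.031
```

Run:
```python
from h import *
s,R=st()
for n in ("top","scene"):
    p=shot(n); cv2.imwrite(f"pics/{n}4.png",p["color"])
    b=p["color"][140:230,230:350] if n=="top" else p["color"][150:230,240:360]
    cv2.imwrite(f"pics/{n}4c.png",cv2.resize(b,None,fx=6,fy=6,interpolation=cv2.INTER_CUBIC))
```

```text
t 6.55 eef [ 0.5372 -0.2854  0.0587] toolx ang 96.99 tilt [-0.004   0.0052 -1.    ] deck xy -0.0021 -0.0868 F deck 0.12 0.22 0.1 w 0.031 j [-0.55  0.16  1.48  0.    1.51 -0.67]
```

View pics/scene4c.png

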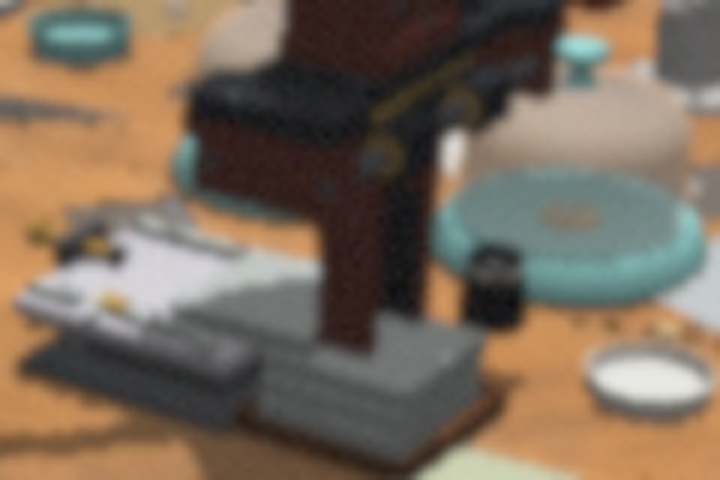

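View pics/top4c.png

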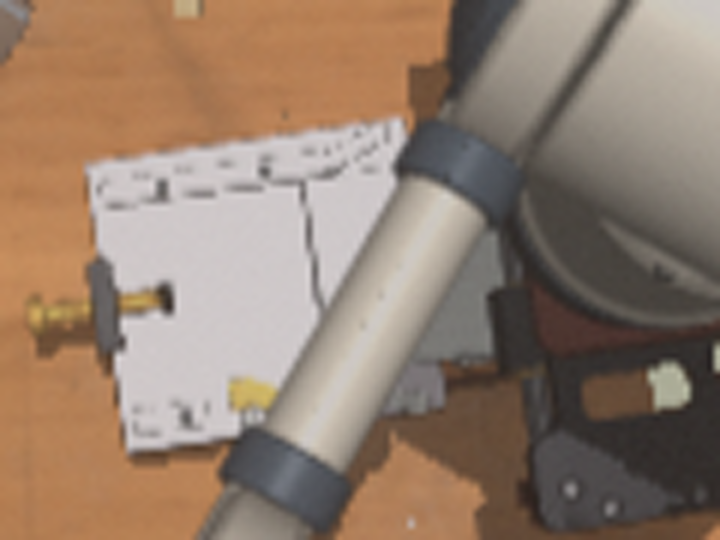

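Call:
jog_arm(motion=[[0.2, 0, 0, 0], [0.4, 0, 0, 0], [0.6, 0, 0, 0], [0.8, 0, 0, 0], [1.0, 0, 0, 0], [1.2, 0, 0, 0], [1.4, 0, 0, 0], [1.6, 0, 0, 0]])

```text
clock: 7.45
eef_pos: [0.5352, -0.2692, 0.0588]
orientation: [0.663, 0.749, 0.001, -0.003]
ft_force: [0.4, -0.3, 0.1]
gripper_width: 0.0307
```

Run:
```python
from h import *
s,R=st()
```

```text
t 7.45 eef [ 0.5352 -0.2692  0.0588] toolx ang 97.01 tilt [-0.0039  0.0055 -1.    ] deck xy -0.002 -0.0704 F deck 0.35 -0.3 0.06 w 0.0307 j [-0.52  0.13  1.51  0.    1.5  -0.65]
```

Call:
jog_arm(motion=[[0.1, 0, 0, 0], [0.2, 0, 0, 0], [0.3, 0, 0, 0], [0.4, 0, 0, 0], [0.5, 0, 0, 0]])

```text
clock: 7.95
eef_pos: [0.5347, -0.2642, 0.059]
orientation: [0.663, 0.749, 0.001, -0.003]
ft_force: [0.9, -1.2, 0.1]
gripper_width: 0.031
```

Call:
jog_arm(motion=[[0.1, 0, 0, 0], [0.2, 0, 0, 0], [0.3, 0, 0, 0]])

```text
clock: 8.25
eef_pos: [0.5345, -0.2616, 0.0591]
orientation: [0.663, 0.749, 0.001, -0.003]
ft_force: [1.9, -3.5, -1.4]
gripper_width: 0.0307
```

Call:
jog_arm(motion=[[0.1, 0, 0, 0], [0.2, 0, 0, 0], [0.3, 0, 0, 0]])

```text
clock: 8.55
eef_pos: [0.5342, -0.2593, 0.0593]
orientation: [0.663, 0.749, 0.0, -0.002]
ft_force: [1.4, -5.7, -1.6]
gripper_width: 0.0309
```

Run:
```python
from h import *
s,R=st()
```

```text
t 8.55 eef [ 0.5342 -0.2593  0.0593] toolx ang 96.97 tilt [-0.0025  0.0028 -1.    ] deck xy -0.0018 -0.0605 F deck 0.68 -5.87 -1.56 w 0.0309 j [-0.51  0.12  1.53  0.    1.5  -0.63]
```

Call:
jog_arm(motion=[[0.1, 0, 0.03, 0], [0.2, 0, 0.06, 0], [0.3, 0, 0.06, 0]])

```text
clock: 8.85
eef_pos: [0.5339, -0.2571, 0.0591]
orientation: [0.663, 0.749, -0.0, -0.001]
ft_force: [0.8, -2.3, 1.2]
gripper_width: 0.0308
```

Call:
jog_arm(motion=[[0.1, 0, 0, 0], [0.2, 0, 0, 0], [0.3, 0, 0, 0]])

```text
clock: 9.15
eef_pos: [0.5335, -0.254, 0.0592]
orientation: [0.663, 0.749, -0.0, -0.001]
ft_force: [1.5, -2.9, -0.7]
gripper_width: 0.0306
```

Run:
```python
from h import *
s,R=st()
for n in ("top","scene"):
    p=shot(n); cv2.imwrite(f"pics/{n}5.png",p["color"])
    b=p["color"][140:230,230:350] if n=="top" else p["color"][150:230,240:360]
    cv2.imwrite(f"pics/{n}5c.png",cv2.resize(b,None,fx=6,fy=6,interpolation=cv2.INTER_CUBIC))
```

```text
t 9.15 eef [ 0.5335 -0.254   0.0592] toolx ang 96.94 tilt [-0.002   0.0013 -1.    ] deck xy -0.0019 -0.0552 F deck 1.1 -3.06 -0.71 w 0.0306 j [-0.5   0.11  1.53  0.    1.5  -0.62]
```

View pics/scene5c.png

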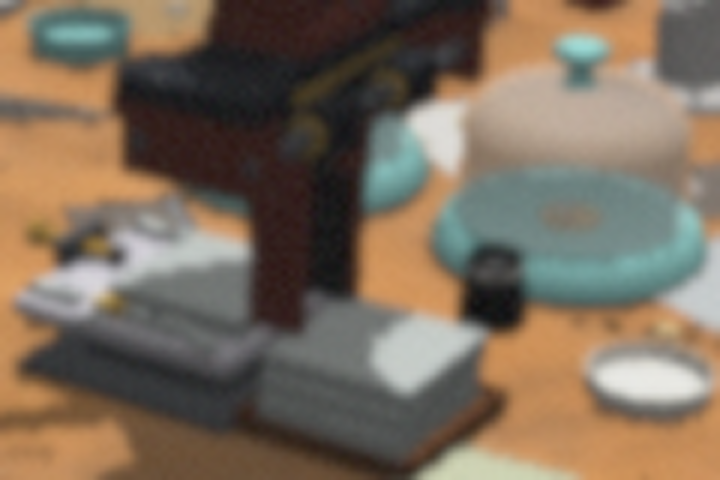

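View pics/top5c.png

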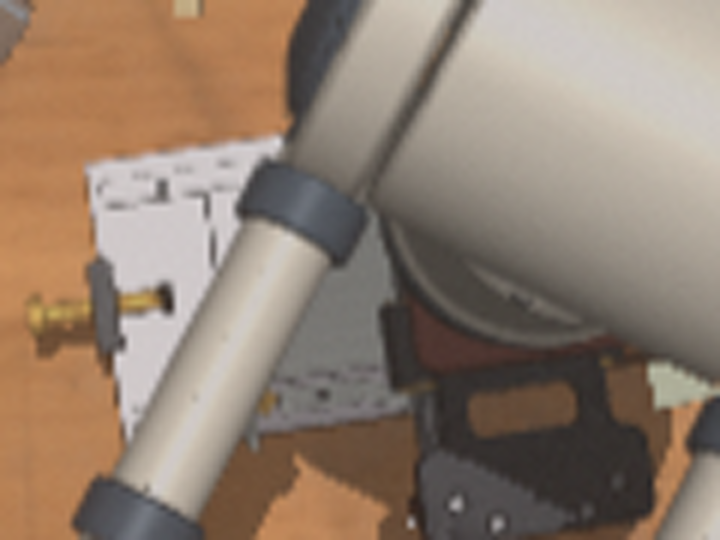

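Call:
jog_arm(motion=[[0.1, 0, 0, 0], [0.25, 0, 0, 0], [0.4, 0, 0, 0], [0.55, 0, 0, 0], [0.7, 0, 0, 0], [0.8, 0, 0, 0], [0.9, 0, 0, 0], [1.0, 0, 0, 0]])

```text
clock: 10.05
eef_pos: [0.5323, -0.2438, 0.0591]
orientation: [0.663, 0.749, -0.0, -0.001]
ft_force: [1.7, -2.7, -0.6]
gripper_width: 0.0308
```

Run:
```python
from h import *
s,R=st()
p=shot("top"); cv2.imwrite(f"pics/top6.png",p["color"])
b=p["color"][140:230,230:350]
cv2.imwrite(f"pics/top6c.png",cv2.resize(b,None,fx=6,fy=6,interpolation=cv2.INTER_CUBIC))
```

```text
t 10.05 eef [ 0.5323 -0.2438  0.0591] toolx ang 96.96 tilt [-0.0021  0.0017 -1.    ] deck xy -0.0019 -0.0449 F deck 1.34 -2.86 -0.64 w 0.0308 j [-0.49  0.1   1.55  0.    1.5  -0.61]
```

View pics/top6c.png

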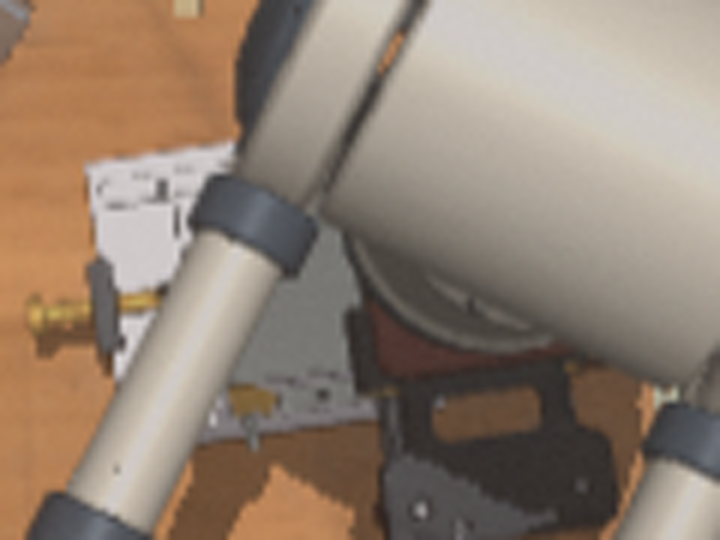

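Call:
jog_arm(motion=[[0.05, 0, 0, 0], [0.1, 0, 0, 0], [0.15, 0, 0, 0], [0.2, 0, 0, 0], [0.25, 0, 0, 0], [0.3, 0, 0, 0]])

```text
clock: 10.7
eef_pos: [0.532, -0.2407, 0.0591]
orientation: [0.663, 0.749, -0.0, -0.001]
ft_force: [2.0, -2.7, -0.3]
gripper_width: 0.0305
```

Call:
jog_arm(motion=[[0.04, 0, 0, 0], [0.08, 0, 0, 0], [0.1, 0, 0, 0]])

```text
clock: 11.0
eef_pos: [0.5318, -0.2396, 0.0591]
orientation: [0.663, 0.749, -0.0, -0.001]
ft_force: [2.5, -2.8, -0.8]
gripper_width: 0.031
```

Run:
```python
from h import *
s,R=st()
```

```text
t 11.0 eef [ 0.5318 -0.2396  0.0591] toolx ang 96.96 tilt [-0.0022  0.0019 -1.    ] deck xy -0.0019 -0.0407 F deck 2.18 -3.11 -0.81 w 0.031 j [-0.48  0.09  1.56  0.    1.5  -0.6 ]
```

Call:
jog_arm(motion=[[0.04, 0, 0, 0], [0.08, 0, 0, 0], [0.1, 0, 0, 0]])

```text
clock: 11.3
eef_pos: [0.5317, -0.2386, 0.0591]
orientation: [0.663, 0.749, -0.0, -0.001]
ft_force: [1.6, -2.4, -0.8]
gripper_width: 0.0308
```

Call:
jog_arm(motion=[[0.03, 0, 0, 0], [0.06, 0, 0, 0], [0.06, 0, 0, 0]])

```text
clock: 11.6
eef_pos: [0.5317, -0.2382, 0.0592]
orientation: [0.663, 0.749, -0.0, -0.001]
ft_force: [2.0, -4.0, -1.3]
gripper_width: 0.0306
```

Call:
jog_arm(motion=[[0.03, 0, 0, 0], [0.06, 0, 0, 0], [0.06, 0, 0, 0]])

```text
clock: 11.9
eef_pos: [0.5316, -0.2379, 0.0592]
orientation: [0.663, 0.749, -0.0, -0.001]
ft_force: [2.6, -4.9, -1.0]
gripper_width: 0.0306
```

Call:
jog_arm(motion=[[0.04, 0, 0, 0], [0.08, 0, 0, 0], [0.08, 0, 0, 0]])

```text
clock: 12.2
eef_pos: [0.5316, -0.2377, 0.0592]
orientation: [0.663, 0.749, -0.001, -0.0]
ft_force: [2.4, -6.1, -1.8]
gripper_width: 0.0308
```

Call:
jog_arm(motion=[[0.05, 0, 0, 0], [0.1, 0, 0, 0], [0.11, 0, 0, 0], [0.11, 0, 0, 0]])

```text
clock: 12.6
eef_pos: [0.5315, -0.2374, 0.0594]
orientation: [0.663, 0.748, -0.001, 0.0]
ft_force: [2.1, -6.5, -1.9]
gripper_width: 0.0306
```

Call:
jog_arm(motion=[[0.06, 0, 0, 0], [0.12, 0, 0, 0], [0.14, 0, 0, 0], [0.14, 0, 0, 0]])

```text
clock: 13.0
eef_pos: [0.5315, -0.2372, 0.0596]
orientation: [0.663, 0.748, -0.002, 0.001]
ft_force: [2.8, -8.2, -0.6]
gripper_width: 0.0306
```

Run:
```python
from h import *
s,R=st()
```

```text
t 13.0 eef [ 0.5315 -0.2372  0.0596] toolx ang 96.88 tilt [-4.0e-04 -4.3e-03 -1.0e+00] deck xy -0.0019 -0.0382 F deck 1.78 -8.51 -0.64 w 0.0306 j [-0.48  0.08  1.56 -0.    1.49 -0.6 ]
```

Call:
jog_arm(motion=[[0.06, 0, 0.01, 0], [0.12, 0, 0.02, 0], [0.16, 0, 0.02, 0], [0.16, 0, 0.02, 0], [0.16, 0, 0.02, 0], [0.16, 0, 0.02, 0]])

```text
clock: 13.6
eef_pos: [0.5314, -0.2369, 0.0596]
orientation: [0.664, 0.748, -0.002, 0.002]
ft_force: [2.6, -7.9, -1.4]
gripper_width: 0.0308
```

Run:
```python
from h import *
s,R=st()
for i in range(3): shot("scene"); f=manip.sense()["ft_force"]; print(f@DY)
```

```text
t 13.6 eef [ 0.5314 -0.2369  0.0596] toolx ang 96.84 tilt [ 3.0e-04 -6.9e-03 -1.0e+00] deck xy -0.002 -0.038 F deck 1.62 -8.15 -1.38 w 0.0308 j [-0.47  0.08  1.57 -0.01  1.49 -0.59]
-7.47052526695557
-7.2915820757476215
-8.232908708578469
```

Call:
jog_arm(motion=[[0.08, 0, 0.01, 0], [0.16, 0, 0.02, 0], [0.2, 0, 0.02, 0], [0.2, 0, 0.02, 0], [0.2, 0, 0.02, 0], [0.2, 0, 0.02, 0]])

```text
clock: 14.35
eef_pos: [0.5313, -0.2366, 0.0598]
orientation: [0.664, 0.748, -0.003, 0.004]
ft_force: [1.7, -8.5, -0.9]
gripper_width: 0.0307
```

Run:
```python
from h import *
s,R=st()
for i in range(5): shot("scene"); f=manip.sense()["ft_force"]; print(f@DY)
```

```text
t 14.35 eef [ 0.5313 -0.2366  0.0598] toolx ang 96.79 tilt [ 0.0013 -0.0102 -0.9999] deck xy -0.002 -0.0377 F deck 0.63 -8.61 -0.85 w 0.0307 j [-0.47  0.08  1.57 -0.01  1.49 -0.59]
-9.389314424661881
-8.869660546930856
-9.320274197571534
-9.330420329151305
-9.374662959620549
```

Call:
jog_arm(motion=[[-0.1, 0, 0, 0], [-0.4, 0, 0, 0], [-0.8, 0, 0, 0], [-1.3, 0, 0, 0], [-1.8, 0, 0, 0], [-2.3, 0, 0, 0], [-2.3, 0, -0.5, 0], [-2.3, 0, -1, 0]])

```text
clock: 15.4
eef_pos: [0.5339, -0.2595, 0.0703]
orientation: [0.664, 0.748, -0.003, 0.004]
ft_force: [0.4, -0.1, -0.9]
gripper_width: 0.0309
```

Call:
jog_arm(motion=[[0, 0, -1, 0], [0, 0, -3, 0], [0, 0, -6, 0], [0, 0, -9, 0], [-3, 0, -12, 0], [-7, 0, -12, 0], [-11, 0, -12, 0], [-15, 0, -12, 0]])

```text
clock: 16.2
eef_pos: [0.5519, -0.4084, 0.1937]
orientation: [0.664, 0.748, -0.003, 0.005]
ft_force: [0.9, 0.1, 0.4]
gripper_width: 0.0306
```

Call:
jog_arm(motion=[[-3, 0, 0, 0], [-6, 0, 0, 0], [-8, 0, 0, 0], [-8, 0, 0, 0]])

```text
clock: 16.6
eef_pos: [0.5607, -0.49, 0.1942]
orientation: [0.665, 0.747, -0.003, 0.005]
ft_force: [0.4, -0.7, -0.5]
gripper_width: 0.0307
```

Run:
```python
from h import *
s,R=st()
for n in ("top","scene"):
    p=shot(n); cv2.imwrite(f"pics/{n}7.png",p["color"])
    b=p["color"][140:230,230:350] if n=="top" else p["color"][150:230,240:360]
    cv2.imwrite(f"pics/{n}7c.png",cv2.resize(b,None,fx=6,fy=6,interpolation=cv2.INTER_CUBIC))
```

```text
t 16.6 eef [ 0.5607 -0.49    0.1942] toolx ang 96.68 tilt [ 0.0023 -0.0113 -0.9999] deck xy -0.0033 -0.2928 F deck 0.27 -0.72 -0.51 w 0.0307 j [-0.76  0.49  0.84 -0.01  1.8  -0.88]
```

View pics/scene7c.png

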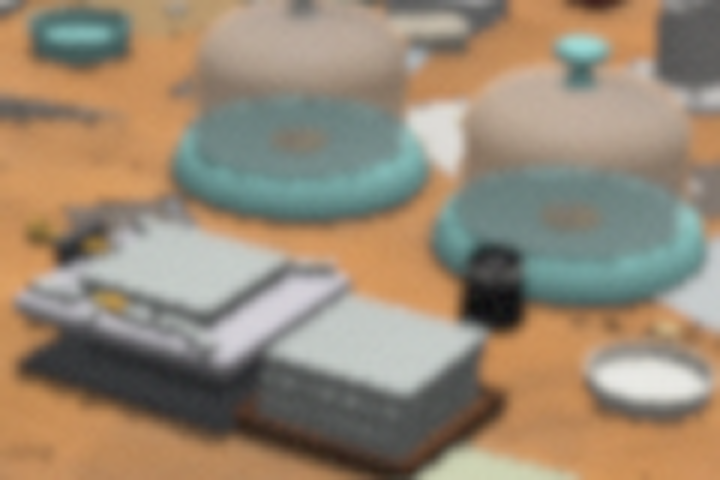

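View pics/top7c.png

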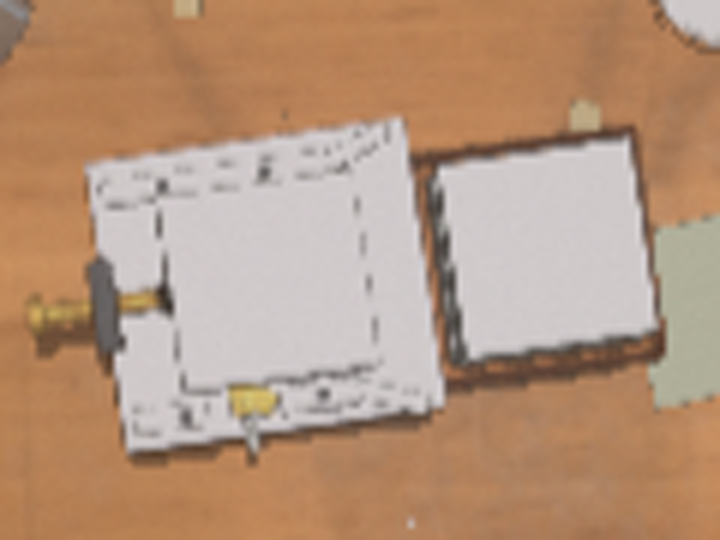

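Run:
```python
from h import *
print(manip.sign_off())
```

```text
the job is handed in; nothing more can be done
None
```

I slid the top plate onto the lapping stand, pushed it past the side jaw and pressed it on the end stop. Then I backed the arm away and handed the job in at about 16.6 s. The verdict is not reported to me.

**Push:** I pushed at the plate's rear edge with the fingers set 31 mm apart. The push peaked at about 6 N on the jaw's lead-in, then ran steadily at about 2.9 N past it.

**Stop force:** The total push while holding was about 9.2 N. Taking off the 2.9 N steady part leaves roughly 6.3 N on the buffer, held for more than 0.5 s. The wrist reading varied by about 0.5 N. The roughly 1.6 mm of buffer travel I estimated would mean nearer 8 N, also inside the 4 to 10 N window.

**Last checks:** In both final pictures the plate lies flat and square between the guides, with its front edge at the buffer. The lower plates are still stacked in the tray. The loupe and cup showed no visible shift; the bottle was outside the last close-ups, so I did not check it at the end.

**Not measured:** The force left on the buffer after release could not be measured. I judged it only from the picture and from the jaw's drag, which should keep the plate from springing back.

**One slip:** On the way down beside the stack, the tool went about 4 mm too low. No contact force showed, and I corrected it before the push began.

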